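# Swing the bench magnifier over the block figure

### The arm

A 6-joint arm with a two-finger parallel gripper is mounted at the origin on the work surface. World frame = base frame: x ahead of the robot, y to its left, z up, the work surface at z = 0. Lengths are in m, angles in rad, forces in N, time in s.
With the tool pointing down it reaches from about 0.25 to 0.775 m from the base axis. Payload 4 kg.
Tool frame: the origin (TCP) lies at the very end of the fingers, on their centre line; the grasp point (between the pads) lies 19 mm behind it; z points along the fingers, y is the line along which they close (so a half turn about z gives the same grasp; the last joint's range is limited). The gripper opens to 94 mm and grips with 3 to 60 N. Pads are 16 mm wide; open, the fingers measure 119 mm over their backs; the gripper's body (75 mm by 177 mm) begins 78 mm behind the grasp point.
Start: joints at [-1.229, 0.087, 1.371, -0, 1.684, -0.103], TCP at [0.237, -0.497, 0.206] pointing down, gripper open.
Joint ranges: [-3.1, 3.1], [-0.76, 2.03], [0.27, 2.55], [-1.08, 4.22], [0.17, 2.65], [-2.57, 2.57]. Speed limits (rad/s): [2.79, 2.79, 3.14, 3.14, 3.14, 3.14].

### API

Orientations are given as a 3x3 rotation matrix whose columns are the frame's x, y, z axes.
In Python, from cell import * gives the robot as it stands.
- The arm moves only by the tool move_arm, never from a script. Its argument "commands" is a list of rows, each a list of 3 entries, a list of its own where there are three numbers: the opening in per cent of the stroke, from 0 (shut) to 100 (fully open), then the shift along the tool's x, y, z in cm, then the turn, a rotation vector about the tool's x, y, z in rad. In form: [[grip, [tx, ty, tz], [wx, wy, wz]], ...]. A call has exactly 10 rows; each row is the pose to reach, as a shift and turn from the pose commanded when the call began, along the tool's axes at that moment; what a row does not reach only later rows make up. A row lasts 1/12 s, in which the tool goes at most 41.7 mm and 7.16 degrees, less where a joint would pass 70% of its speed; a pose out of reach is approached as far as the arm can. A call with a gripper value outside its range is refused whole. The fingers move at their own pace and stop on an object; "squeeze" is the grip in N (left out, the last holds). Time passes only in rows, so rows that repeat a pose let the fingers close, or fill a call up. It gives the time, the measured TCP pose, the force, the opening and the grip force at its end, in the units of the state.
- get_state(): the state, without advancing time (a new reading comes with each control period).
- get_image(name): name is "scene" or "top"; returns the picture (400x640x3 uint8, red, green, blue); there is no depth.
- camera_params(name): a dict with "K" (3x3 intrinsics, pixels), "pose" (4x4, takes a point from camera to world coordinates). Camera axes: x right, y up, looking along -z (the intrinsics and any distortion apply to the point x, -y, -z); pixel columns grow to the right and rows downward; lengths in m; the calibration is good to about 2 mm. A picture is of the moment at which its call begins. camera_params takes no time and is no camera call.
- sign_off(): hands the job in; it is judged then, once.
The state is a dict: "time": time; "qpos": joint angles; "joint_vel": joint speeds; "joint_efforts": joint torques, N m; "position": TCP position; "ee_rot": TCP orientation; "ft_force": force on the tool from outside, world axes, zero at the start; "moment": the same for the moment, N m; "opening": finger opening in m; "grasp_force": force on a finger pad.
Only numpy, scipy, OpenCV 4.12 (cv2) and the standard library are available. Lean on these libraries where they do the work, as an engineer would, in place of code of your own. Each camera call takes 0.05 s, during which the arm holds its last target. There are 200 camera calls.

### The job

Swing the bench magnifier round by its upright wooden grip until its round lens stands centred above the little figure made of stacked wooden blocks, then let go so that it stays there. Leave the figure standing where it is.

Things in the scene. Friction and masses are not known exactly. Their poses are not given: they have to be found in the camera images.
- magnifier_arm: Swing arm of the magnifier: level steel bar 16 wide, 10 thick, 150 mm above the table, turning on a post at the far edge of a cork board. Origin on the pivot axis at mid-bar; z = pivot axis, up; x along the bar to lens and grip. Friction hinge, no spring: about 1 N at the grip moves it, stays where released; stops 1.2 rad either side of the board's centre line. (The lamp has a dark cone head.)
- lens (a point): Centre of the lens (black ring 100 mm across, 14 mm high, clear glass), on the arm's x axis 170 mm from the pivot, 150 mm above the table. Its underside is 143 mm above the table and passes clear above everything on the board.
- magnifier_grip (a point): Middle of the grip: an upright round dark wooden peg, 16 mm in diameter, on the arm's outer end beyond the lens, 235 mm from the pivot along the arm's x axis. This point is 186 mm above the table; the peg's top is 26 mm above it, the top of the arm 31 mm below it. It can be pinched from above with the fingers on any two sides.
- figure_center (a point): Centre, half-way up, of the block figure, loose on the board: four stacked pale wooden blocks glued together, base 40 x 36 mm, narrow neck, small head block, 60 mm high (top 78 mm above the table), 40 g; z up. It stands within 12 mm of the circle swept by the lens centre, within the arm's stops. A round turned doll and a square arch, also of pale wood, stand on that circle too.
Not all that is in view belongs to the job. What is shaped like the part that bears figure_center but blue or purple is not meant.

How it is judged:
At the end, for the whole second after the job is handed in: The centre of the lens is within 30 mm, seen from above, of the centre of the block figure; the arm is at rest; the figure stands upright (within 8 degrees) and within 15 mm of where it stood (horizontal distance between lens and figure_center below 0.03 m and angle between figure_center's own z axis and vertical below 0.15 rad and distance of figure_center from where it was at the start of the episode below 0.015 m and angular speed of magnifier_arm below 0.05 rad/s); the robot touches nothing.
It fails at once if the block figure is knocked over or shoved (angle between figure_center's own z axis and vertical above 0.5 rad or distance of figure_center from where it was at the start of the episode above 0.03 m).
It also fails if it takes over 42 s, if anything falls off the work surface, if the arm or the gripper's body presses on something with over 40 N, if the wrist force passes 120 N, or if a joint passes its speed limit or range.

## Working session

There is one attempt and no reset: what is moved stays moved. The work goes in short steps, Python scripts to look and compute and a tool call to move; the robot and the scene stay as the last step left them, time stands still between calls to the robot, and variables do not carry over. Pictures are saved under pics/ and viewed, at most 10 in all, crops included, and the job is handed in when it is done.

Besides the shell and the picture viewer there is one more tool, called after "Emit:" as name(argument=value, ...) on one line, values as JSON. move_arm: Moves the arm, as the interface text tells. Its arguments: {"type":"object","properties":{"commands":{"type":"array","items":{"type":"array"}},"squeeze":{"type":"number"}},"required":["commands"]}

```bash
mkdir -p pics; cat > h.py <<'E'
from cell import *
import numpy as np, cv2
def ray(name,u,v):
    c=camera_params(name);K=np.array(c["K"]);P=np.array(c["pose"])
    p=cv2.undistortPoints(np.array([[[u,v]]],float),K,np.array(c["dist"]) if "dist" in c else None)[0,0]
    return P[:3,3],P[:3,:3]@np.array([p[0],-p[1],-1])
def onz(name,u,v,z):
    o,d=ray(name,u,v);return o+d*(z-o[2])/d[2]
def proj(name,X):
    c=camera_params(name);K=np.array(c["K"]);P=np.array(c["pose"])
    q=P[:3,:3].T@(np.array(X)-P[:3,3]);q=K@np.array([q[0],-q[1],-q[2]]);return q[:2]/q[2]
E
python3 - <<'E'
from h import *
for n in("scene","top"):
    c=camera_params(n);print(n,c.keys(),np.round(c["K"],1).tolist(),np.round(c["pose"],3).tolist())
    cv2.imwrite(f"pics/{n}0.png",cv2.cvtColor(get_image(n),cv2.COLOR_RGB2BGR))
E
```

```text
scene dict_keys(['K', 'pose']) [[369.1, 0.0, 323.5], [0.0, 369.1, 203.7], [0.0, 0.0, 1.0]] [[-0.024, -0.798, 0.602, 0.974], [1.0, -0.021, 0.013, 0.074], [0.002, 0.602, 0.799, 0.649], [0.0, 0.0, 0.0, 1.0]]
top dict_keys(['K', 'pose']) [[386.3, 0.0, 315.6], [0.0, 386.3, 196.6], [0.0, 0.0, 1.0]] [[-0.009, 0.991, -0.131, 0.47], [-1.0, -0.008, 0.009, 0.061], [0.008, 0.131, 0.991, 0.813], [0.0, 0.0, 0.0, 1.0]]
```

View pics/scene0.png

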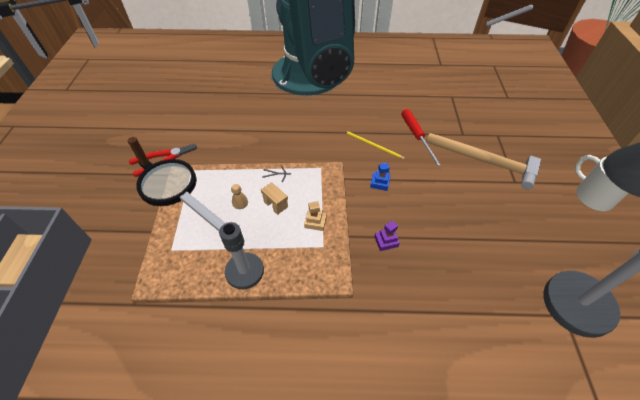

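View pics/top0.png

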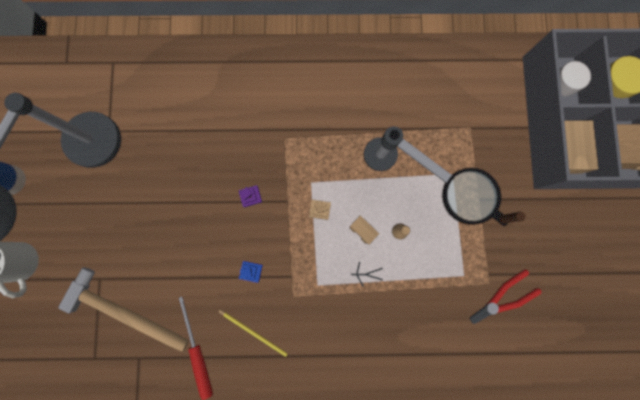

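```bash
python3 - <<'E'
from h import *
s=cv2.imread("pics/scene0.png");t=cv2.imread("pics/top0.png")
a=cv2.resize(s[165:245,225:345],None,fx=5,fy=5,interpolation=cv2.INTER_CUBIC)
b=cv2.resize(t[185:255,300:420],None,fx=5,fy=5,interpolation=cv2.INTER_CUBIC)
cv2.imwrite("pics/crop.png",cv2.resize(np.vstack([a,b]),None,fx=.8,fy=.8))
# lens by dark ring in top
def dark(im,x0,y0,x1,y1):
    m=np.zeros(im.shape[:2],np.uint8);m[y0:y1,x0:x1]=(im[y0:y1,x0:x1].max(2)<45)*255
    c=max(cv2.findContours(m,cv2.RETR_EXTERNAL,cv2.CHAIN_APPROX_NONE)[0],key=cv2.contourArea);return c
for n,im,bx in(("top",t,(435,160,505,230)),("scene",s,(130,155,200,210))):
    c=dark(im,*bx);e=cv2.fitEllipse(cv2.convexHull(c));print(n,e,onz(n,*e[0],.15))
print("post",onz("top",393,137,.17),onz("scene",231,232,.17))
print("grip",[onz("top",520,216,.212),onz("scene",133,140,.212)])
for z in(.03,.05,.078):print("fig",z,onz("top",320,210,z),onz("scene",316,216,z),onz("scene",314,207,z))
print("base",onz("top",380,154,0.005),onz("scene",244,270,.005))
print(get_state()["position"],np.round(get_state()["ee_rot"],3).tolist())
E
```

```text
top ((475.1963195800781, 199.1656494140625), (53.81024932861328, 70.88500213623047), 129.6992950439453) [ 0.55130403 -0.22161929  0.15      ]
scene ((162.78250122070312, 178.57962036132812), (53.04777145385742, 62.61671829223633), 105.25574493408203) [ 0.54962969 -0.22204439  0.15      ]
post [ 0.65757516 -0.0783265   0.17      ] [ 0.67130916 -0.07472714  0.17      ]
grip [array([ 0.51657674, -0.26385491,  0.212     ]), array([ 0.51773792, -0.26062361,  0.212     ])]
fig 0.03 [0.5463936 0.0455886 0.03     ] [0.53972104 0.04896529 0.03      ] [0.51692548 0.04395741 0.03      ]
fig 0.05 [0.54444576 0.04599071 0.05      ] [0.5537558  0.04976315 0.05      ] [0.531697   0.04491713 0.05      ]
fig 0.078 [0.54171877 0.04655366 0.078     ] [0.57340446 0.05088015 0.078     ] [0.55237714 0.04626073 0.078     ]
base [ 0.66832522 -0.08489568  0.005     ] [ 0.65248384 -0.08574981  0.005     ]
[ 0.23645686 -0.49604907  0.20442389] [[0.903, 0.43, -0.001], [0.43, -0.903, 0.002], [0.0, -0.002, -1.0]]
```

View pics/crop.png

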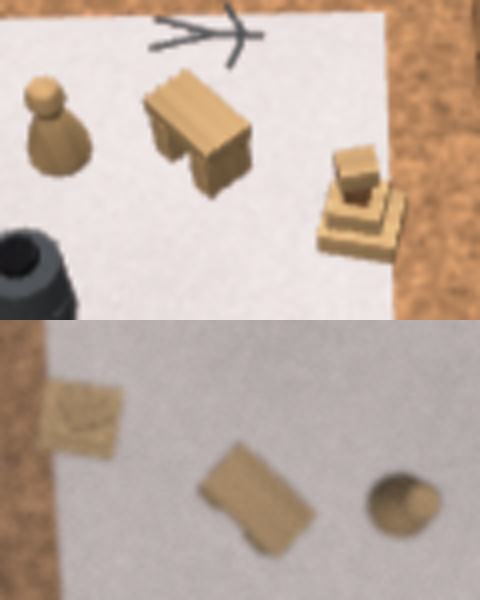

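The top crop is from the scene view and the bottom one from the top view. There are three pale wooden pieces:
- **Round doll:** scene (238,196), top (401,231).
- **Square arch:** scene (274,197), top (364,230).
- **Stepped blocks with neck and head:** scene (316,213), top (320,210). This is the figure, because it has four stacked blocks. The blue and purple copies are excluded.

Its distance from the pivot comes out at about 0.171 m, which matches the given 0.170 m. The distance from grip to pivot comes out at about 0.236 m, against the given 0.235 m. Next I move above the grip.

Emit:
move_arm(commands=[[100, [0, 0, -3.6], [0, 0, 0]], [100, [3.5, -0.9, -3.6], [0, 0, 0]], [100, [7.4, -1.9, -3.6], [0, 0, 0]], [100, [11.4, -2.9, -3.6], [0, 0, 0]], [100, [15.4, -3.9, -3.6], [0, 0, 0]], [100, [19.4, -5.0, -3.6], [0, 0, 0]], [100, [23.4, -6.0, -3.6], [0, 0, 0]], [100, [27.4, -7.0, -3.6], [0, 0, 0]], [100, [31.4, -8.0, -3.6], [0, 0, 0]], [100, [35.4, -9.1, -3.6], [0, 0, 0]]], squeeze=8)

```text
time: 0.93
position: [0.5182, -0.2604, 0.2409]
ee_rot: [[0.903, 0.43, -0.001], [0.43, -0.903, 0.0], [-0.001, -0.001, -1.0]]
ft_force: [-0.1, -1.2, 0.4]
opening: 0.0938
grasp_force: 0.0
```

```bash
python3 - <<'E'
from h import *
s=get_image("scene");cv2.imwrite("pics/s1.png",cv2.cvtColor(s,cv2.COLOR_RGB2BGR))
t=get_image("top");cv2.imwrite("pics/t1.png",cv2.cvtColor(t,cv2.COLOR_RGB2BGR))
cv2.imwrite("pics/st1.png",cv2.cvtColor(np.vstack([cv2.resize(s[60:240,60:340],None,fx=1.6,fy=1.6),cv2.resize(t[100:280,340:620],None,fx=1.6,fy=1.6)]),cv2.COLOR_RGB2BGR))
S=get_state();print(S["time"],S["position"],np.round(S["ee_rot"],3).tolist(),S["qpos"])
E
```

```text
1.0333 [ 0.52042066 -0.25728371  0.24007182] [[0.899, 0.438, -0.0], [0.438, -0.899, 0.003], [0.001, -0.003, -1.0]] [-0.55827418  0.15317415  1.22986148  0.00249282  1.7603372   0.56012224]
```

View pics/st1.png

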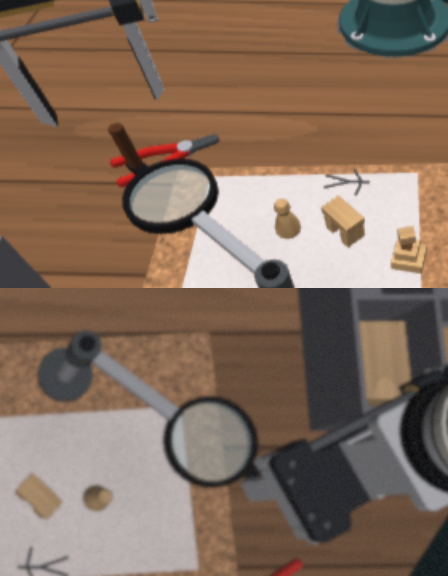

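```bash
python3 - <<'E'
from h import *
for X in([.5185,-.2600,.2409],[.517,-.262,.212]):print(proj("scene",X),proj("top",X))
S=get_state();R=np.array(S["ee_rot"])
for s in(1,-1):print(proj("scene",np.array([.5185,-.26,.2409])+s*.053*R[:,1]))
# refined lens, post: ring fit & two-ray check
t=cv2.imread("pics/t1.png");s=cv2.imread("pics/s1.png")
# crop lens centres read by eye
print("lens",onz("top",340+210/1.6,100+(441-288)/1.6,.157),onz("scene",60+170/1.6,60+195/1.6,.157))
def tri(a,b):
    o1,d1=ray("top",*a);o2,d2=ray("scene",*b);k=np.linalg.lstsq(np.c_[d1,-d2],o2-o1,rcond=None)[0];return (o1+k[0]*d1+o2+k[1]*d2)/2,np.linalg.norm(o1+k[0]*d1-o2-k[1]*d2)
print("post top",tri((340+87/1.6,100+(345-288)/1.6),(60+272/1.6,60+271/1.6)))
print("peg top",tri((520,216),(133,140)))
print("head top",tri((300+84/4,185+(405-320)/4),(314.3,206)))
E
```

```text
[125.98155931 127.27077696] [527.63625234 213.1527713 ]
[132.34210081 139.68384735] [518.79986312 215.74046707]
[ 91.4507893  136.56521648]
[159.03431364 118.37416603]
lens [ 0.55663634 -0.21221598  0.157     ] [ 0.56295654 -0.2096872   0.157     ]
post top (array([ 0.66187133, -0.08088796,  0.16280307]), np.float64(0.002908731586107767))
peg top (array([ 0.51637619, -0.26289527,  0.21110174]), np.float64(0.002581607320969895))
head top (array([0.54901356, 0.04560696, 0.07670257]), np.float64(0.002148620142611674))
```

Emit:
move_arm(commands=[[100, [0, 0, 2.5], [0, 0, 0]], [100, [0, 0, 5.0], [0, 0, 0]], [100, [0, 0, 7.0], [0, 0, 0]], [100, [0, 0, 7.0], [0, 0, 0]], [0, [0, 0, 7.0], [0, 0, 0]], [0, [0, 0, 7.0], [0, 0, 0]], [0, [0, 0, 7.0], [0, 0, 0]], [0, [0, 0, 7.0], [0, 0, 0]], [0, [0, 0, 7.0], [0, 0, 0]], [0, [0, 0, 7.0], [0, 0, 0]]], squeeze=8)

```text
time: 1.87
position: [0.5174, -0.2624, 0.1726]
ee_rot: [[0.903, 0.43, 0.002], [0.43, -0.903, -0.001], [0.001, 0.002, -1.0]]
ft_force: [-0.9, -0.0, 0.4]
opening: 0.0573
grasp_force: 0.0
```

Emit:
move_arm(commands=[[0, [0, 0, 0], [0, 0, 0]], [0, [0, 0, 0], [0, 0, 0]], [0, [0, 0, 0], [0, 0, 0]], [0, [0, 0, 0], [0, 0, 0]], [0, [0, 0, 0], [0, 0, 0]], [0, [0, 0, 0], [0, 0, 0]], [0, [0, 0, 0], [0, 0, 0]], [0, [0, 0, 0], [0, 0, 0]], [0, [0, 0, 0], [0, 0, 0]], [0, [0, 0, 0], [0, 0, 0]]])

```text
time: 2.7
position: [0.5169, -0.2625, 0.1714]
ee_rot: [[0.903, 0.43, -0.0], [0.43, -0.903, -0.001], [-0.001, 0.001, -1.0]]
ft_force: [0.0, -1.6, -0.4]
opening: 0.0157
grasp_force: 8.0
```

```bash
cat > arc.py <<'E'
from h import *
# pivot from arm geometry; path in tool axes from commanded pose p0, yaw of tool y
piv=np.array([.6625,-.0800]);fig=np.array([.5485,.0457])
def plan(p0,yaw,total_yaw,a1=None,calls=3):
    p0=np.array(p0);a0=np.arctan2(*(p0-piv)[::-1])%(2*np.pi);r=np.linalg.norm(p0-piv)
    a1=a1 or np.arctan2(*(fig-piv)[::-1]);print("a0",a0,"a1",a1,"r",r,"figr",np.linalg.norm(fig-piv))
    n=10*calls;s=np.linspace(0,1,n+1)
    P=piv+r*np.c_[np.cos(a0+s*(a1-a0)),np.sin(a0+s*(a1-a0))]
    for c in range(calls):
        ya=yaw+total_yaw*c/calls;x=np.array([-np.sin(ya),np.cos(ya)]);y=np.array([np.cos(ya),np.sin(ya)])
        for i in range(1,11):
            d=(P[10*c+i]-P[10*c])*100;print([0,[round(float(d@x),1),round(float(d@y),1),0],[0,0,round(float(-total_yaw*i/n),3)]],end=",")
        print()
E
python3 -c "
from arc import *
plan((.5175,-.2626),np.arctan2(-.903,.43),-.84)"
```

```text
a0 4.041264901157067 a1 2.307422185430524 r 0.2331689516209223 figr 0.1696952857329867
[0, [-0.6, -1.2, 0], [0, 0, 0.028]],[0, [-1.0, -2.5, 0], [0, 0, 0.056]],[0, [-1.5, -3.8, 0], [0, 0, 0.084]],[0, [-1.8, -5.1, 0], [0, 0, 0.112]],[0, [-2.1, -6.4, 0], [0, 0, 0.14]],[0, [-2.2, -7.7, 0], [0, 0, 0.168]],[0, [-2.3, -9.1, 0], [0, 0, 0.196]],[0, [-2.4, -10.4, 0], [0, 0, 0.224]],[0, [-2.3, -11.8, 0], [0, 0, 0.252]],[0, [-2.2, -13.1, 0], [0, 0, 0.28]],
[0, [-0.2, -1.3, 0], [0, 0, 0.028]],[0, [-0.3, -2.7, 0], [0, 0, 0.056]],[0, [-0.3, -4.0, 0], [0, 0, 0.084]],[0, [-0.2, -5.4, 0], [0, 0, 0.112]],[0, [-0.1, -6.7, 0], [0, 0, 0.14]],[0, [0.1, -8.0, 0], [0, 0, 0.168]],[0, [0.4, -9.4, 0], [0, 0, 0.196]],[0, [0.8, -10.7, 0], [0, 0, 0.224]],[0, [1.2, -11.9, 0], [0, 0, 0.252]],[0, [1.7, -13.2, 0], [0, 0, 0.28]],
[0, [0.2, -1.3, 0], [0, 0, 0.028]],[0, [0.5, -2.6, 0], [0, 0, 0.056]],[0, [0.9, -3.9, 0], [0, 0, 0.084]],[0, [1.4, -5.2, 0], [0, 0, 0.112]],[0, [1.9, -6.4, 0], [0, 0, 0.14]],[0, [2.5, -7.7, 0], [0, 0, 0.168]],[0, [3.2, -8.8, 0], [0, 0, 0.196]],[0, [3.9, -10.0, 0], [0, 0, 0.224]],[0, [4.7, -11.0, 0], [0, 0, 0.252]],[0, [5.5, -12.1, 0], [0, 0, 0.28]],
```

Emit:
move_arm(commands=[[0, [-0.6, -1.2, 0], [0, 0, 0.028]], [0, [-1.0, -2.5, 0], [0, 0, 0.056]], [0, [-1.5, -3.8, 0], [0, 0, 0.084]], [0, [-1.8, -5.1, 0], [0, 0, 0.112]], [0, [-2.1, -6.4, 0], [0, 0, 0.14]], [0, [-2.2, -7.7, 0], [0, 0, 0.168]], [0, [-2.3, -9.1, 0], [0, 0, 0.196]], [0, [-2.4, -10.4, 0], [0, 0, 0.224]], [0, [-2.3, -11.8, 0], [0, 0, 0.252]], [0, [-2.2, -13.1, 0], [0, 0, 0.28]]])

```text
time: 3.53
position: [0.4402, -0.1528, 0.1714]
ee_rot: [[0.987, 0.162, -0.0], [0.162, -0.987, -0.0], [-0.0, 0.0, -1.0]]
ft_force: [0.1, -0.8, -1.1]
opening: 0.0158
grasp_force: 8.0
```

Forces are tiny and the peg is still held, so I carry on.

Emit:
move_arm(commands=[[0, [-0.2, -1.3, 0], [0, 0, 0.028]], [0, [-0.3, -2.7, 0], [0, 0, 0.056]], [0, [-0.3, -4.0, 0], [0, 0, 0.084]], [0, [-0.2, -5.4, 0], [0, 0, 0.112]], [0, [-0.1, -6.7, 0], [0, 0, 0.14]], [0, [0.1, -8.0, 0], [0, 0, 0.168]], [0, [0.4, -9.4, 0], [0, 0, 0.196]], [0, [0.8, -10.7, 0], [0, 0, 0.224]], [0, [1.2, -11.9, 0], [0, 0, 0.252]], [0, [1.7, -13.2, 0], [0, 0, 0.28]]])

```text
time: 4.37
position: [0.4355, -0.0197, 0.1714]
ee_rot: [[0.993, -0.117, -0.0], [-0.117, -0.993, -0.0], [-0.0, 0.0, -1.0]]
ft_force: [1.3, -1.4, -1.8]
opening: 0.0159
grasp_force: 8.0
```

Emit:
move_arm(commands=[[0, [0.2, -1.3, 0], [0, 0, 0.028]], [0, [0.5, -2.6, 0], [0, 0, 0.056]], [0, [0.9, -3.9, 0], [0, 0, 0.084]], [0, [1.4, -5.2, 0], [0, 0, 0.112]], [0, [1.9, -6.4, 0], [0, 0, 0.14]], [0, [2.5, -7.7, 0], [0, 0, 0.168]], [0, [3.2, -8.8, 0], [0, 0, 0.196]], [0, [3.9, -10.0, 0], [0, 0, 0.224]], [0, [4.7, -11.0, 0], [0, 0, 0.252]], [0, [5.5, -12.1, 0], [0, 0, 0.28]]])

```text
time: 5.2
position: [0.5042, 0.0941, 0.1713]
ee_rot: [[0.922, -0.386, -0.001], [-0.386, -0.922, -0.001], [-0.001, 0.001, -1.0]]
ft_force: [1.0, -3.2, -1.3]
opening: 0.0158
grasp_force: 8.0
```

```bash
python3 - <<'E'
from h import *
s=get_image("scene");t=get_image("top")
S=get_state();print(S["time"],S["position"],S["ft_force"],S["qpos"][5])
cv2.imwrite("pics/st2.png",cv2.cvtColor(np.vstack([cv2.resize(s[80:280,160:460],None,fx=1.5,fy=1.5),cv2.resize(t[100:300,200:500],None,fx=1.5,fy=1.5)]),cv2.COLOR_RGB2BGR))
E
```

```text
5.3 [0.50514388 0.09496374 0.17132367] [0.19175767 1.87350745 0.01592912] 2.038970797409939
```

View pics/st2.png

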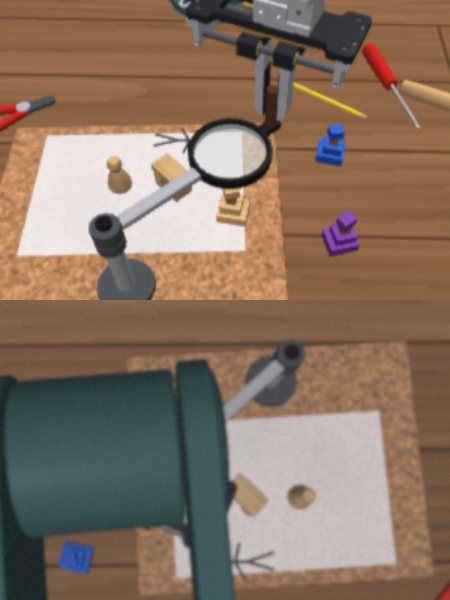

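The lens is in the scene at about (313,182) and the figure still stands at (316,213). I'll release the grip and lift clear.

Emit:
move_arm(commands=[[50, [0, 0, 0], [0, 0, 0]], [50, [0, 0, 0], [0, 0, 0]], [50, [0, 0, 0], [0, 0, 0]], [50, [0, 0, 0], [0, 0, 0]], [50, [0, 0, 0], [0, 0, 0]], [50, [0, 0, 0], [0, 0, 0]], [50, [0, 0, -2], [0, 0, 0]], [50, [0, 0, -4.5], [0, 0, 0]], [50, [0, 0, -7.5], [0, 0, 0]], [50, [0, 0, -10], [0, 0, 0]]])

```text
time: 6.13
position: [0.5043, 0.0935, 0.2731]
ee_rot: [[0.923, -0.385, 0.001], [-0.385, -0.923, 0.0], [0.001, -0.0, -1.0]]
ft_force: [0.5, -0.4, 1.0]
opening: 0.0469
grasp_force: 0.0
```

Emit:
move_arm(commands=[[50, [-2, 0, 0], [0, 0, 0]], [50, [-5, 0, 0], [0, 0, 0]], [50, [-8, 0, 0], [0, 0, 0]], [50, [-11, 3, 0], [0, 0, 0]], [50, [-14, 6, 0], [0, 0, 0]], [50, [-16, 9, 0], [0, 0, 0]], [50, [-16, 12, 0], [0, 0, 0]], [50, [-16, 16, 0], [0, 0, 0]], [50, [-16, 20, 0], [0, 0, 0]], [50, [-16, 24, 0], [0, 0, 0]]])

```text
time: 6.97
position: [0.2632, -0.067, 0.2718]
ee_rot: [[0.924, -0.383, 0.002], [-0.383, -0.924, -0.001], [0.002, 0.0, -1.0]]
ft_force: [1.0, -1.1, -0.7]
opening: 0.0472
grasp_force: 0.0
```

```bash
python3 - <<'E'
from h import *
s=get_image("scene");t=get_image("top")
S=get_state();print(S["time"],S["position"],S["opening"])
cv2.imwrite("pics/st3.png",cv2.cvtColor(np.vstack([cv2.resize(s[140:260,210:360],None,fx=2.5,fy=2.5),cv2.resize(t[120:240,280:430],None,fx=2.5,fy=2.5)]),cv2.COLOR_RGB2BGR))
E
```

```text
7.0667 [ 0.2621559  -0.07178939  0.2716336 ] 0.047250124169730616
```

View pics/st3.png

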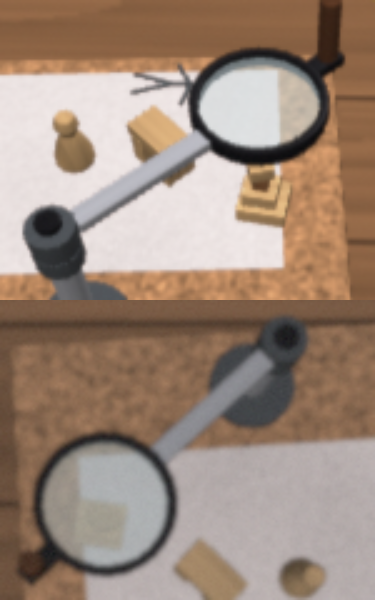

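```bash
python3 - <<'E'
from h import *
def tri(a,b):
    o1,d1=ray("top",*a);o2,d2=ray("scene",*b);k=np.linalg.lstsq(np.c_[d1,-d2],o2-o1,rcond=None)[0];return (o1+k[0]*d1+o2+k[1]*d2)/2
print("lens",tri((280+105/2.5,120+204/2.5),(210+259/2.5,140+105/2.5)))
print("fig base top view z=.028",onz("top",280+102/2.5,120+223/2.5,.028), "before",onz("top",320.5,210,.028))
print("scene base front corners z=.018",onz("scene",210+237/2.5,140+215/2.5,.018),onz("scene",210+285/2.5,140+224/2.5,.018),"before",onz("scene",225+317/4,165+250/4,.018),onz("scene",225+395/4,165+262/4,.018))
E
```

```text
lens [0.54938857 0.04554274 0.14860132]
fig base top view z=.028 [0.54821463 0.04389721 0.028     ] before [0.54657973 0.0445277  0.028     ]
scene base front corners z=.018 [0.55687136 0.02649359 0.018     ] [0.56461663 0.06597528 0.018     ] before [0.56056139 0.02557318 0.018     ] [0.56680039 0.06551955 0.018     ]
```

The lens is within about 3 mm of the figure, the figure has not moved, and the robot is clear, so I hand the job in.

```bash
python3 -c "
from cell import *
print(sign_off())"
```

```text
the job is handed in; nothing more can be done
None
```

I swung the lens over the block figure, about 3 mm off centre by the cameras, then let go and backed the robot clear with the figure still standing in place. I handed the job in about 7 s into the 42 s limit; no verdict was returned.

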